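# Check the power supply is cool, slide it out over the block's edge and hold it

## Task

The power supply on its aluminium plate is cooling on the finned block after its load test: pick up the infrared thermometer, aim its lens straight at the middle of the transformer from about 10 cm and keep it steady there for a good second, then lay it back on the blue mat. Then slide the supply straight out, transformer end first and flat on the block, until the marker line across its plate lies over the block's far edge and runs along it, so that the transformer's screws can be reached from below. The transformer is heavy enough to tip the plate there, so finish still holding it down level in that position: do not let go, do not lift or tip it on the way, and leave everything else on the bench where it is.

Things in the scene. Friction and masses are not known exactly. Their poses are not given: they have to be found in the camera images.
- supply: Power supply on a flat aluminium plate 200 x 90 x 4 mm, about 0.7 kg, loose on the block. Origin: centre of the plate's underside; x along the plate to the transformer end, z up. Behind the transformer: capacitors (x = -13 mm, 26 mm tall), heat sink, terminal block (x = -97 to -86, 12 mm tall). Centre of mass near x = 30 mm: with the line at the edge the plate tips unless held.
- transformer (a point): Centre of the transformer on the supply (at 55, 0, 31 mm in the supply's frame): dark steel core 60 mm along the plate, 32 mm across, 50 mm tall (top 56 mm above the plate's underside), with a yellow-taped winding 38 x 32 mm bulging out of both long sides to 54 mm across.
- heatsink (a point): Top centre of the black finned heat sink on the supply (at -55, 0, 42 mm in the supply's frame), rigid, 50 mm along the plate, 30 mm across it, 38 mm tall on the plate's top; free plate 30 mm wide on both sides of it. It can be pinched from above across its 30 mm.
- line (a point): Middle of the black marker-pen line, 4 mm wide, that runs right across the top of the plate (at 5, 0, 4 mm in the supply's frame), 95 mm from the plate's transformer end.
- block: Finned aluminium cooling block 170 (x) x 150 (y) x 60 mm tall, fixed, flat top, the fins running along x below it. Origin: centre of its underside; its x axis points away from the robot, to within 0.3 rad.
- edge (a point): Middle of the top far edge of the block (at 85, 0, 60 mm in the block's frame), the straight edge over which the supply is slid; the edge runs along the block's y.
- thermometer: Infrared stick thermometer 150 x 36 x 30 mm, 0.11 kg, lying on the mat, display and button up, grey grip (110 mm long) behind and black nose with the lens in front. Origin: centre of its underside (also its centre of mass in plan); x points from the grip to the lens, z up through the display. Grip it across its 36 mm.
- lens (a point): Front of the thermometer's lens (75, 0, 16 mm in the thermometer's frame). It looks along the thermometer's +x.
- mat: Blue silicone work mat 300 (x) x 260 (y) x 3 mm, fixed flat on the bench, on the other side of the robot's centre line from the block. Origin: centre of its underside.
- tape: Bystander: roll of black tape, 66 mm across, 18 mm tall, near a corner of the mat. Origin under its centre.
- flux_tin: Bystander: small round tin, 51 mm across, 22 mm tall, near a corner of the mat. Origin under its centre.
- small_board: Bystander: small circuit board 42 x 30 x 5 mm near a corner of the mat. Origin under its centre.
- spool: Bystander: spool of solder standing on end, 60 mm across, 55 mm tall, between the robot and the block. Origin under its centre.
- screwdriver: Bystander: small screwdriver 160 mm long, lying beside the block. Origin under its middle.
- glue_gun: Bystander: hot-glue gun lying on its side, about 160 x 110 x 30 mm, beyond the mat and the block. Origin under its barrel.
- multimeter: Bystander: hand multimeter 150 x 78 x 45 mm, lying at the right of the bench. Origin under its centre.
Mind the look-alikes: they are no part of the job. What is meant by the block is not turquoise, and is the larger of those in its own colour.

How it is judged (in metres and radians):
On the way, in this order (a step that is already met when the one before it is completed fails the run):
1. the thermometer, held in the fingers, looks at the transformer's middle, steady for a second, before the supply has been moved (x of transformer in the frame of lens between 0.05 and 0.16 m and y of transformer in the frame of lens between -0.015 and 0.015 m and z of transformer in the frame of lens between -0.015 and 0.015 m and contact force between thermometer and the fingers above 0.5 N and linear speed of thermometer below 0.03 m/s and angular speed of thermometer below 0.2 rad/s and distance of supply from where it was at the start of the episode below 0.012 m), for 1 s.
2. the thermometer lies on the mat again, let go and at rest (x of thermometer in the frame of mat between -0.15 and 0.15 m and y of thermometer in the frame of mat between -0.13 and 0.13 m and z of thermometer in the frame of mat below 0.025 m and contact force between thermometer and the fingers below 0.05 N and linear speed of thermometer below 0.02 m/s), for 0.2 s.
At the end, for the whole second after the job is handed in: Marker line within 5 mm of the block's far edge, parallel within 3.4 degrees, its middle within 30 mm of the edge's middle; supply held by the fingers (over 2 N), bearing on the block (over 1 N), level within 2 degrees, at rest; thermometer lying on the mat, let go and at rest (all of step 2 and x of line in the frame of block between 0.08 and 0.09 m and y of line in the frame of block between -0.03 and 0.03 m and angle between the x axis of supply and the x axis of block, either way round below 0.06 rad and angle between supply's own z axis and vertical below 0.035 rad and z of supply in the frame of block below 0.064 m and contact force between supply and the fingers above 2 N and contact force between supply and block above 1 N and linear speed of supply below 0.01 m/s and contact force between supply and thermometer below 0.05 N); the arm keeps its last pose, push and grip.
It fails at once if the supply tips by more than 7 degrees or comes more than 12 mm off the block (angle between supply's own z axis and vertical above 0.12 rad or z of supply in the frame of block above 0.072 m).
It fails at once if the thermometer is let go in the air, more than 30 mm above the mat (height (world z) of thermometer above 0.033 m and contact force between thermometer and the fingers below 0.01 N).
It fails at once if a bystander is moved by more than 25 mm (distance of any of tape, flux_tin, small_board, spool, screwdriver, glue_gun, multimeter from where it was at the start of the episode above 0.025 m).
It also fails if it takes over 61 s, if anything falls off the work surface, if the arm or the gripper's body presses on something with over 40 N, if the wrist force passes 120 N, or if a joint passes its speed limit or range.

## Robot

A 6-joint arm with a two-finger parallel gripper is mounted at the origin on the work surface. World frame = base frame: x ahead of the robot, y to its left, z up, the work surface at z = 0. Lengths are in mm, angles in rad, forces in N, time in s.
With the tool pointing down it reaches from about 350 to 925 mm from the base axis. Payload 6.4 kg.
Tool frame: the origin (TCP) lies midway between the tips of the shut fingers; the grasp point (between the pads) lies behind it (ctrl.grasp_offset is the z of the grasp point in the tool frame, in mm); z points along the fingers, y is the line along which they close (so a half turn about z gives the same grasp; the last joint's range is limited). The gripper opens to 85 mm and grips with 20 to 120 N. Pads are 22 mm wide; open, the fingers measure 114 mm over their backs; the gripper's body (76 mm by 85 mm) begins 54 mm behind the grasp point. The pads swing forward as they close: fully open they stand 13 mm farther back than shut.
Start: joints at [-1.44, 0.245, 1.558, -0, 1.339, -0.174], TCP at [195.071, -620.049, 231.29] pointing down, gripper open.
Joint ranges: [-3.13, 3.13], [-1.02, 2.26], [0.13, 2.54], [-0.95, 4.09], [0.21, 2.88], [-2.74, 2.74]. Speed limits (rad/s): [2.57, 2.57, 3.14, 3.14, 3.14, 3.14].

## Interface

Orientations are given as a rotation vector (axis times angle).
In Python, from station import ctrl gives the robot as it stands. The module is installed in compiled form; this text tells all that it offers.
- The arm moves only by the shell command python3 -m inch 'ROWS'. ROWS is a JSON object whose one key "moves" holds a list that holds one entry, the list of rows, each a list of 5 numbers: the shift along the tool's x, y, z in units of 40 mm (1.0 is 40 mm), then the turn about the tool's z in units of 5 degrees (1.0 is 5 degrees), then the opening, from -1 (shut) to 1 (fully open). In form: {"moves": [[[x, y, z, spin, jaw], ...]]}. A call has exactly 5 rows; each row is the pose to reach, as a shift and turn from the pose commanded when the call began, along the tool's axes at that moment; what a row does not reach only later rows make up. A row lasts 1/10 s, in which the tool goes at most 50 mm and 8.59 degrees, less where a joint would pass 70% of its speed; a pose out of reach is approached as far as the arm can. A call with a gripper value outside its range is refused whole. The fingers move at their own pace and stop on an object; the grip force is fixed at half the most. Time passes only in rows, so rows that repeat a pose let the fingers close, or fill a call up. It gives the time, the measured TCP pose, the force, the opening and the grip force at its end, in the units of the state.
- ctrl.observe(): the state, without advancing time (a new reading comes with each control period).
- ctrl.grab_frame(name): name is "side" or "top"; returns a dict with "color" (384x512x3 uint8, red, green, blue), "depth" (384x512 float32, mm along the optical axis (not along the pixel's ray), 0 where there is no reading), "vertical_fov" (degrees; the focal length in pixels is half the picture's height over the tangent of half this angle, whatever the lens; pixels are square), "cx", "cy" (the principal point, pixels), "dist_coeffs" ([k1, k2, p1, p2, k3] as OpenCV has them; the pictures are not rectified), "rvec" (rotation vector, rad) and "tvec" (3), from world to camera coordinates, as OpenCV has them. Camera axes: x right, y down, z forward; pixel columns grow to the right and rows downward; lengths in mm; the calibration is good to about 2 mm. A picture is of the moment at which its call begins.
- ctrl.job_done(): hands the job in; it is judged then, once.
The state is a dict: "clock": time; "joint_positions": joint angles; "joint_velocities": joint speeds; "joint_torque": joint torques, N m; "position": TCP position; "tool_rot": TCP orientation; "wrist_force": force on the tool from outside, world axes, zero at the start; "torque": the same for the moment, N m; "grip_width": finger opening in mm; "gripper_force": force on a finger pad.
Only numpy, scipy, OpenCV 4.12 (cv2) and the standard library are available. Lean on these libraries where they do the work, as an engineer would, in place of code of your own. Each camera call takes 0.05 s, during which the arm holds its last target. There are 200 camera calls.

## Working session

There is one attempt and no reset: what is moved stays moved. The work goes in short steps, Python scripts to look and compute and a shell command to move; the robot and the scene stay as the last step left them, time stands still between calls to the robot, and variables do not carry over. Pictures are saved under pics/ and viewed, at most 10 in all, crops included, and the job is handed in when it is done.

```bash
mkdir -p pics; cat > h.py <<'E'
import numpy as np,cv2
from scipy.spatial.transform import Rotation as R
from station import ctrl
def grab(n):
    f=ctrl.grab_frame(n);h=f["color"].shape[0];fl=h/2/np.tan(np.radians(f["vertical_fov"])/2)
    f["K"]=np.array([[fl,0,f["cx"]],[0,fl,f["cy"]],[0,0,1.]]);f["D"]=np.array(f["dist_coeffs"],float)
    f["Rm"]=R.from_rotvec(f["rvec"]).as_matrix();f["t"]=np.array(f["tvec"],float);return f
def rays(f,uv):
    p=cv2.undistortPoints(np.array(uv,float).reshape(-1,1,2),f["K"],f["D"])[:,0]
    return -f["Rm"].T@f["t"], np.c_[p,np.ones(len(p))]@f["Rm"]
def onz(f,uv,z):
    c,d=rays(f,uv);return c+d*((z-c[2])/d[:,2])[:,None]
def cloud(f):
    h,w=f["depth"].shape;u,v=np.meshgrid(np.arange(w),np.arange(h))
    c,d=rays(f,np.c_[u.ravel(),v.ravel()]);return (c+d*f["depth"].reshape(-1,1)).reshape(h,w,3)
def save(f,n): cv2.imwrite("pics/"+n,cv2.resize(f["color"][:,:,::-1],(800,600),interpolation=cv2.INTER_CUBIC))
E
python3 - <<'E'
from h import *
import pickle
for n in("top","side"):
    f=grab(n);save(f,n+"0.png");print(n,-f["Rm"].T@f["t"],f["Rm"][2],f["K"][0,0],f["D"]);pickle.dump(f,open(n+".pkl","wb"))
s=ctrl.observe();print(s,ctrl.grasp_offset)
print(R.from_rotvec(s["tool_rot"]).as_matrix())
E
```

```text
top [ 292.10564419  -77.86215174 1500.39417239] [ 0.15842863  0.00453327 -0.98736002] 409.32858295455674 [-0.06174358  0.          0.          0.          0.        ]
side [143.27095024 609.17020339 683.90977179] [ 0.39403046 -0.68501197 -0.6127794 ] 347.8196741651624 [-0.06161843  0.          0.          0.          0.        ]
{'clock': 0.1, 'joint_positions': array([-1.44011727e+00,  2.45754047e-01,  1.55890403e+00,  5.61248236e-05,
        1.33866244e+00, -1.74105272e-01]), 'joint_velocities': array([-0.00058512, -0.00169795, -0.00188903,  0.00080549,  0.00082882,
        0.00054432]), 'joint_torque': array([-5.85596331e-05, -4.30668747e+01, -3.27130795e+01, -2.41141679e-04,
        2.79723710e-03,  9.31865998e-06]), 'position': array([ 195.00728066, -619.54014919,  230.27781543]), 'tool_rot': array([-3.10348083e+00, -4.76621051e-01, -1.44606184e-04]), 'wrist_force': array([ 0.24147078,  0.36757773, -0.22342536]), 'torque': array([ 0.01928695,  0.03210514, -0.02341306]), 'gripper_force': 0.0, 'grip_width': 85.5414522891331} -18.700000000000003
[[ 9.53915613e-01  3.00074948e-01 -1.70999757e-04]
 [ 3.00074789e-01 -9.53914127e-01  1.72024844e-03]
 [ 3.53084378e-04 -1.69228456e-03 -9.99998506e-01]]
```

View pics/top0.png

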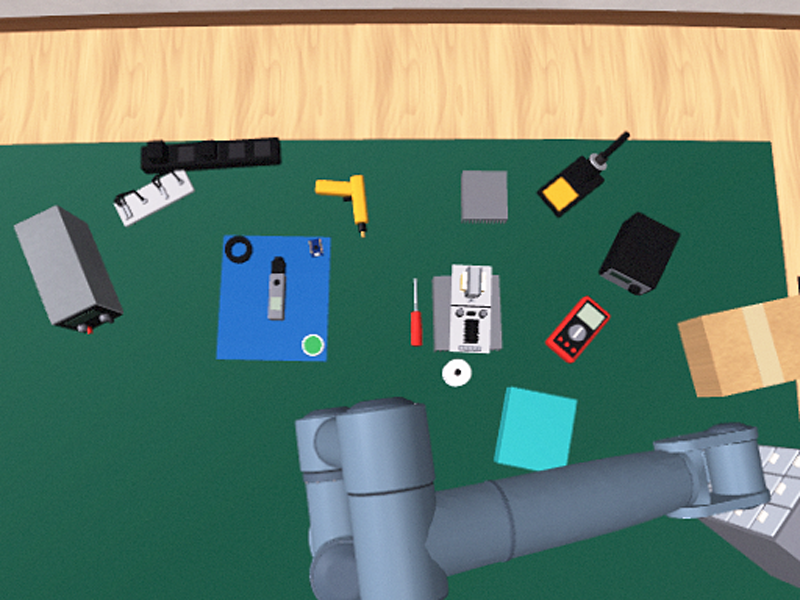

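View pics/side0.png

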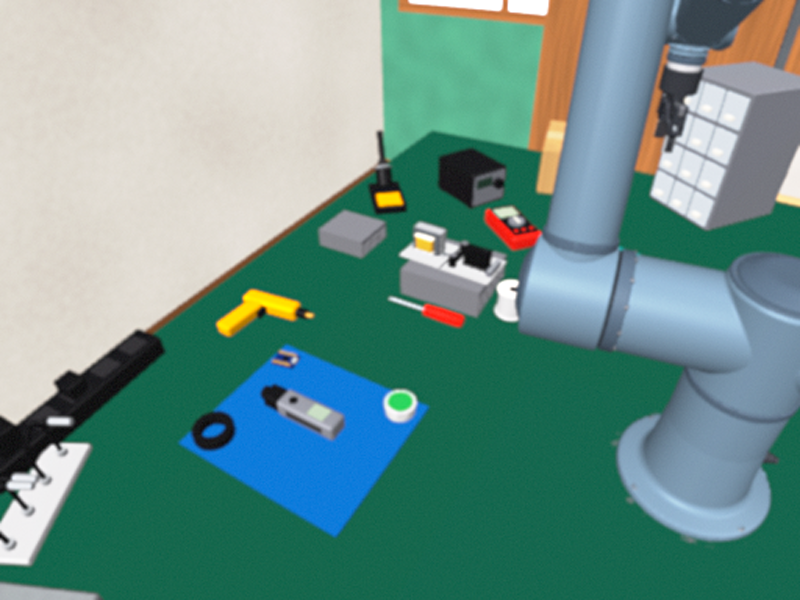

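Top view: thermometer at (277,290) pointing up/+x on the mat, supply at (470,308) on the grey block, transformer end far from the robot; spool (456,372) and screwdriver (416,315) are near the block. Side view is consistent with this. Next I measure.

```bash
python3 - <<'E'
from h import *
import pickle
f=pickle.load(open("top.pkl","rb"));C=f["color"];P=cloud(f);X,Y,Z=P[...,0],P[...,1],P[...,2]
hsv=cv2.cvtColor(C,cv2.COLOR_RGB2HSV)
def px(u0,v0,u1,v1):
    m=np.zeros(Z.shape,bool);m[int(v0*.64):int(v1*.64),int(u0*.64):int(u1*.64)]=1;return m
def rect(m,z,name):
    m=m.astype(np.uint8);n,l,s,_=cv2.connectedComponentsWithStats(m);k=1+np.argmax(s[1:,4]);m=l==k
    cs,_=cv2.findContours(m.astype(np.uint8),cv2.RETR_EXTERNAL,cv2.CHAIN_APPROX_NONE)
    w=onz(f,cs[0].reshape(-1,2),z)[:,:2].astype(np.float32);r=cv2.minAreaRect(w)
    print(name,r,"medz",np.median(Z[m]),"n",m.sum());print(cv2.boxPoints(r).round(1).tolist());return m
mat=px(205,225,340,370)&(hsv[...,0]>95)&(hsv[...,0]<125)&(hsv[...,1]>150)
rect(mat,3,"mat")
th=px(255,250,300,330)&(~mat); rect(th,25,"therm")
g=px(255,250,300,330)&(hsv[...,1]<70)&(hsv[...,2]>90);rect(g,30,"grip")
reg=px(425,255,510,362)
bl=reg&(Z>45);a=rect(bl,60,"block+supply")
wh=reg&(C.min(2)>185);rect(wh,64,"white")
gr=reg&(hsv[...,1]<40)&(hsv[...,2]<165)&(hsv[...,2]>90)&(abs(Z-60)<12);rect(gr,60,"grey")
print("Z plate",np.median(Z[wh]), "matZ",np.median(Z[mat]))
cv2.imwrite("pics/crop.png",cv2.resize(C[150:240,130:330,::-1],(800,360),interpolation=cv2.INTER_CUBIC))
c2=C[160:235,265:330,::-1];cv2.imwrite("pics/crop2.png",cv2.resize(c2,(520,600),interpolation=cv2.INTER_NEAREST))
E
```

```text
mat ((550.8186645507812, 196.11456298828125), (263.6051025390625, 302.31451416015625), 88.73470306396484) medz 4.1355405948756925 n 4775
[[396.79998779296875, 67.69999694824219], [699.0, 61.0], [704.7999877929688, 324.5], [402.6000061035156, 331.20001220703125]]
therm ((569.0538330078125, 185.60952758789062), (39.41545104980469, 149.87869262695312), 88.75861358642578) medz 32.996264633432475 n 398
[[493.70001220703125, 167.5], [643.5, 164.3000030517578], [644.4000244140625, 203.6999969482422], [494.6000061035156, 206.89999389648438]]
grip ((547.8194580078125, 185.84304809570312), (107.54886627197266, 33.0940055847168), 1.3801195621490479) medz 33.86314780442672 n 253
[[493.70001220703125, 201.10000610351562], [494.5, 168.0], [602.0, 170.60000610351562], [601.2000122070312, 203.6999969482422]]
block+supply ((514.761962890625, -255.21530151367188), (152.58425903320312, 201.86302185058594), 89.79241943359375) medz 64.80986157746679 n 2237
[[413.6000061035156, -331.1000061035156], [615.4000244140625, -331.8999938964844], [616.0, -179.3000030517578], [414.1000061035156, -178.60000610351562]]
white ((566.8683471679688, -266.2861328125), (89.7823715209961, 92.08301544189453), 87.22478485107422) medz 67.58571145888129 n 500
[[518.7000122070312, -308.8999938964844], [610.7000122070312, -313.3999938964844], [615.0, -223.6999969482422], [523.0999755859375, -219.1999969482422]]
grey ((503.80029296875, -198.37417602539062), (39.499046325683594, 165.79534912109375), 89.20165252685547) medz 60.938502566882676 n 482
[[420.6000061035156, -217.0], [586.4000244140625, -219.3000030517578], [587.0, -179.8000030517578], [421.20001220703125, -177.5]]
Z plate 66.19015969461202 matZ 4.160487114735815
```

View pics/crop2.png

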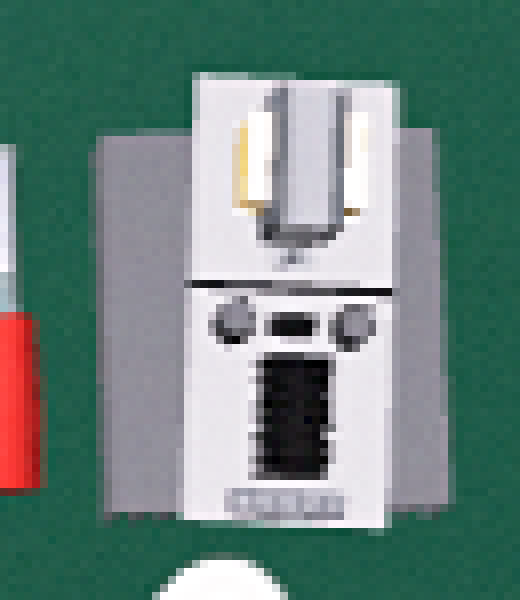

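The crop shows the plate's corners at (193,72), (399,82), (385,528) and (183,518), the marker line from (191,284) to (392,292), and the block's far edge from (97,135) to (438,128). I'll fit the poses with known sizes.

```bash
cat >> h.py <<'E'
def fit(model,w):
    m0,w0=model.mean(0),w.mean(0);a,b=model-m0,w-w0
    th=np.arctan2((a[:,0]*b[:,1]-a[:,1]*b[:,0]).sum(),(a*b).sum())
    r=np.array([[np.cos(th),-np.sin(th)],[np.sin(th),np.cos(th)]]);t=w0-r@m0
    return t,th,np.linalg.norm(model@r.T+t-w,axis=1).round(1)
E
python3 - <<'E'
from h import *
import pickle
f=pickle.load(open("top.pkl","rb"))
cr=lambda L:np.array(L)/8-.5+[265,160]
w=onz(f,cr([(193,72),(399,82),(385,528),(183,518),(191,284),(392,292)]),64)[:,:2]
m=np.array([(100,45),(100,-45),(-100,-45),(-100,45),(5,45),(5,-45)],float)
t,th,e=fit(m,w);print("supply",t,th,e)
r=np.array([[np.cos(th),-np.sin(th)],[np.sin(th),np.cos(th)]])
T=t+r@[55,0];L=t+r@[5,0];H=t+r@[-55,0];print("T",T,"line",L,"heatsink",H)
w=onz(f,cr([(97,135),(438,128),(452,507),(104,515)]),60)[:,:2]
tb,tbh,e=fit(np.array([(85,75),(85,-75),(-85,-75),(-85,75)],float),w);print("block",tb,tbh,e)
rb=np.array([[np.cos(tbh),-np.sin(tbh)],[np.sin(tbh),np.cos(tbh)]])
print("edge",tb+rb@[85,0],"line in block",rb.T@(L-tb),"supply rel angle",th-tbh)
# check transformer top & heat sink top
print("trafo top centre px", cv2.projectPoints(np.array([[*T,116.],[*H,102.]]),f["rvec"],f["t"],f["K"],f["D"])[0].reshape(-1,2))
# side view check of transformer, therm
g=pickle.load(open("side.pkl","rb"))
print(cv2.projectPoints(np.array([[*T,91.],[*H,102.],[568,185.6,33]]),g["rvec"],g["t"],g["K"],g["D"])[0].reshape(-1,2)*800/512)
P=cloud(f);Z=P[...,2];
for n,(u0,v0,u1,v1) in dict(therm=(272,270,283,315),trafo=(470,268,478,292),sinkblk=(462,320,478,340)).items():
    print(n,np.median(P[int(v0*.64):int(v1*.64),int(u0*.64):int(u1*.64)].reshape(-1,3),axis=0))
E
```

```text
supply [ 513.90093625 -263.17750884] -0.049350720823794034 [1.6 1.3 0.8 0.4 0.9 0.2]
T [ 568.83397376 -265.89069685] line [ 518.89484875 -263.4241623 ] heatsink [ 458.96789873 -260.46432084]
block [ 504.89405651 -255.64482716] 0.011607387553633016 [1.2 2.4 1.4 2.6]
edge [ 589.88833049 -254.65822138] line in block [13.90955334 -7.94132005] supply rel angle -0.06095810837742705
trafo top centre px [[303.12723869 178.71139296]
 [301.77607274 210.85520591]]
[[428.47049937 238.06743331]
 [476.82328168 248.40707999]
 [299.15820123 401.41489748]]
therm [559.07186935 183.49268767  34.18491319]
trafo [ 570.711985   -261.64062679  119.04191323]
sinkblk [ 463.58538449 -253.92260233   94.58094977]
```

```bash
cat > go.py <<'E'
import sys
from h import *
# go.py x y z [angle]: rows needed; tool-x heading printed in deg
s=ctrl.observe();M=R.from_rotvec(s["tool_rot"]).as_matrix();p=s["position"]
a=np.degrees(np.arctan2(M[1,0],M[0,0]));g=np.array([float(v) for v in sys.argv[1:4]])
u=M.T@(g-p)/40;d=0
if len(sys.argv)>4: d=-((float(sys.argv[4])-a+180)%360-180)/5
print("clock",s["clock"],"pos",p.round(1),"ang",a.round(2),"tilt",M[:,2].round(4),"w",round(s["grip_width"],1),"gf",round(s["gripper_force"],1),"F",s["wrist_force"].round(1),"j",s["joint_positions"].round(2));print("UNITS",u.round(3),"spin",round(d,3))
E
for i in 1 2 3 4; do python3 -m inch '{"moves": [[[3.73,-4.1,-0.3,0,1],[3.73,-4.1,-0.3,0,1],[3.73,-4.1,-0.3,0,1],[3.73,-4.1,-0.3,0,1],[3.73,-4.1,-0.3,0,1]]]}'; done
python3 go.py 567 185.6 120 180
```

```text
clock: 0.6
position: [289.3, -415.4, 242.8]
tool_rot: [-3.103, -0.48, -0.0]
wrist_force: [0.0, -0.9, -0.6]
grip_width: 85.7
gripper_force: 0.0
clock: 1.1
position: [382.0, -214.4, 255.2]
tool_rot: [-3.104, -0.482, -0.001]
wrist_force: [0.4, -1.2, -0.7]
grip_width: 85.3
gripper_force: 0.0
clock: 1.6
position: [475.0, -13.1, 267.3]
tool_rot: [-3.104, -0.483, -0.0]
wrist_force: [-0.0, -0.2, 0.4]
grip_width: 85.6
gripper_force: 0.0
clock: 2.1
position: [568.0, 188.3, 278.8]
tool_rot: [-3.104, -0.482, 0.001]
wrist_force: [-0.4, -1.8, -0.4]
grip_width: 85.5
gripper_force: 0.0
clock 2.1 pos [568.  188.3 278.8] ang 17.65 tilt [-5.e-04  6.e-04 -1.e+00] w 85.5 gf 0.0 F [-0.4 -1.8 -0.4] j [0.13 0.09 1.65 0.   1.41 1.39]
UNITS [-0.043  0.06   3.971] spin -32.47
```

```bash
for i in 1 2 3 4; do python3 -m inch '{"moves": [[[0,0,0.5,-8.12,1],[0,0,0.5,-8.12,1],[0,0,0.5,-8.12,1],[0,0,0.5,-8.12,1],[0,0,0.5,-8.12,1]]]}' >/dev/null; done
python3 go.py 567 185.6 6 180
```

```text
clock 4.1 pos [567.1 184.7 198.6] ang -179.84 tilt [-1.2e-03 -1.0e-04 -1.0e+00] w 85.5 gf 0.0 F [-0.   0.1  0. ] j [ 0.12  0.15  1.73  0.    1.26 -1.45]
UNITS [-3.000e-03  2.200e-02  4.816e+00] spin 0.031
```

```bash
python3 -m inch '{"moves": [[[0,0.02,1,0,1],[0,0.02,2,0,1],[0,0.02,3,0,1],[0,0.02,3.8,0,1],[0,0.02,4.2,0,1]]]}' >/dev/null
python3 -m inch '{"moves": [[[0,0,0.3,0,1],[0,0,0.6,0,1],[0,0,0.6,0,1],[0,0,0.6,0,0.2],[0,0,0.6,0,-1]]]}' 
python3 -m inch '{"moves": [[[0,0,0,0,-1],[0,0,0,0,-1],[0,0,0,0,-1],[0,0,0,0,-1],[0,0,0,0,-1]]]}' 
python3 go.py 568.8 -90.9 78 90
```

```text
clock: 5.1
position: [568.6, 185.8, 8.7]
tool_rot: [0.004, 3.139, 0.001]
wrist_force: [0.1, -0.4, -0.0]
grip_width: 59.2
gripper_force: 0.0
clock: 5.6
position: [568.6, 185.8, 8.5]
tool_rot: [0.004, 3.139, 0.001]
wrist_force: [0.2, -0.5, 5.3]
grip_width: 35.4
gripper_force: 62.4
clock 5.6 pos [568.6 185.8   8.5] ang 179.86 tilt [ 2.2e-03  3.0e-04 -1.0e+00] w 35.4 gf 62.4 F [ 0.2 -0.5  5.3] j [ 0.13  0.42  1.79  0.    0.93 -1.44]
UNITS [-0.026 -6.917 -1.739] spin 17.972
```

```bash
python3 -m inch '{"moves": [[[0,0,-0.4,0,-1],[0,0,-1,0,-1],[0,0,-1.6,0,-1],[0,0,-2,0,-1],[0,0,-2.2,0,-1]]]}' >/dev/null
for i in 1 2 3; do python3 -m inch '{"moves": [[[0,0,0,1.2,-1],[0,0,0,2.4,-1],[0,0,0,3.6,-1],[0,0,0,4.8,-1],[0,0,0,6,-1]]]}' | tail -2; done
python3 go.py 568.8 -90.9 80.5 90
python3 - <<'E'
from h import *
f=grab("top");cv2.imwrite("pics/held.png",cv2.resize(f["color"][130:230,120:260,::-1],(800,571),interpolation=cv2.INTER_CUBIC))
E
```

```text
grip_width: 35.2
gripper_force: 61.5
grip_width: 35.1
gripper_force: 61.5
grip_width: 35.1
gripper_force: 61.5
clock 7.6 pos [566.7 185.5  94.5] ang 89.62 tilt [-2.e-03 -2.e-04 -1.e+00] w 35.1 gf 61.5 F [ 0.1 -0.1 -1.5] j [0.13 0.28 1.78 0.   1.08 0.13]
UNITS [-6.909  0.1    0.351] spin -0.077
```

```bash

python3 -m inch '{"moves": [[[-0.4,0,0,0,-1],[-1.2,0,0,0,-1],[-2.2,0,0,0,-1],[-3.2,0.05,0,0,-1],[-4,0.05,0,0,-1]]]}' >/dev/null
python3 -m inch '{"moves": [[[-0.9,0.05,0.1,0,-1],[-1.7,0.05,0.2,0,-1],[-2.3,0.05,0.35,0,-1],[-2.7,0.05,0.35,0,-1],[-2.9,0.05,0.35,0,-1]]]}' |tail -2
python3 - <<'E'
from h import *
import pickle
f=grab("top");g=grab("side");pickle.dump((f,g),open("aim.pkl","wb"))
a=cv2.resize(f["color"][130:220,200:340,::-1],(560,360),interpolation=cv2.INTER_CUBIC)
b=cv2.resize(g["color"][90:240,200:360,::-1],(800,750),interpolation=cv2.INTER_CUBIC)
cv2.imwrite("pics/aim_s.png",cv2.resize(g["color"][100:220,190:350,::-1],(800,600),interpolation=cv2.INTER_CUBIC))
E
python3 go.py 568.8 -90.9 80.5 90
```

```text
grip_width: 35.0
gripper_force: 61.5
clock 8.75 pos [570.9 -91.1  81.5] ang 89.83 tilt [ 3.e-04 -0.e+00 -1.e+00] w 35.2 gf 61.5 F [ 0.   0.1 -1. ] j [-0.35  0.26  1.84  0.    1.04 -0.35]
UNITS [ 0.006 -0.052  0.026] spin -0.033
```

View pics/aim_s.png

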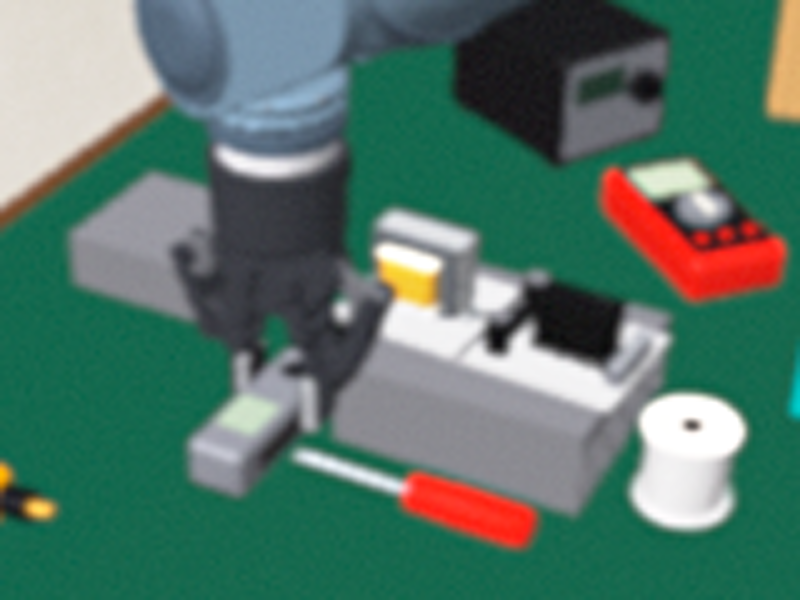

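Side crop: the thermometer is held level, its rear face near (215,470), pointing at the transformer (425,265); nothing is touching. I'll check it against the predicted projection while the arm holds still.

```bash

python3 - <<'E'
from h import *
import pickle
f,g=pickle.load(open("aim.pkl","rb"))
p=np.array([[551,-16,75],[587,-16,75],[587,-16,105],[551,-16,105],[568.8,-265.9,91],[570,-91,105]],float)
print(((cv2.projectPoints(p,g["rvec"],g["t"],g["K"],g["D"])[0].reshape(-1,2)-[190,100]+.5)*5).round(0).tolist())
q=cloud(g)[100:220,190:350]
for (u,v) in [(215,470),(250,413),(238,425)]: 
    print(u,v,np.median(q[v//5-1:v//5+2,u//5-1:u//5+2].reshape(-1,3),axis=0).round(1))
print(np.median(q[50:53,85:87].reshape(-1,3),axis=0))
E
python3 -m inch '{"moves": [[[0,-0.03,0,0,-1],[0,-0.03,0,0,-1],[0,-0.03,0,0,-1],[0,-0.03,0,0,-1],[0,-0.03,0,0,-1]]]}'|head -2
```

```text
[[248.0, 505.0], [193.0, 486.0], [190.0, 443.0], [246.0, 462.0], [424.0, 264.0], [286.0, 383.0]]
215 470 [570.1 -16.   90.6]
250 413 [570.6 -55.8 106.6]
238 425 [569.6 -39.3 106.9]
[ 554.27201798 -248.01535801  110.62132132]
clock: 9.25
position: [569.7, -90.0, 81.4]
```

```bash

for i in 1 2 3 ; do python3 -m inch '{"moves": [[[0,0,0,0,-1],[0,0,0,0,-1],[0,0,0,0,-1],[0,0,0,0,-1],[0,0,0,0,-1]]]}'|head -2; done
python3 -m inch '{"moves": [[[0.4,0,0,0,-1],[1.2,0,0,0,-1],[2.2,0,0,0,-1],[3.2,0,0,0,-1],[4,0,0,0,-1]]]}' >/dev/null
python3 -m inch '{"moves": [[[1,0,0,0,-1],[1.9,0,0,0,-1],[2.5,0,0,0,-1],[2.9,0,0,0,-1],[2.9,0,0,0,-1]]]}' |tail -2
python3 go.py 567 185.6 9 90
```

```text
clock: 9.75
position: [569.6, -90.4, 81.3]
clock: 10.25
position: [569.7, -90.4, 81.3]
clock: 10.75
position: [569.7, -90.4, 81.3]
grip_width: 34.9
gripper_force: 61.5
clock 11.75 pos [569.8 187.7  81.3] ang 90.02 tilt [-0.e+00  2.e-04 -1.e+00] w 34.9 gf 61.5 F [-0.3 -1.3 -1. ] j [0.13 0.31 1.78 0.   1.06 0.13]
UNITS [-0.053 -0.071  1.807] spin 0.005
```

```bash

python3 -m inch '{"moves": [[[0,0,0.5,0,-1],[0,0,1,0,-1],[0,0,1.4,0,-1],[0,0,1.65,0,-1],[0,0,1.75,0,-1]]]}' >/dev/null
python3 -m inch '{"moves": [[[0,0,0.05,0,-1],[0,0,0.05,0,-1],[0,0,0.05,0,-1],[0,0,0.05,0,-1],[0,0,0.05,0,-1]]]}'
python3 go.py 567 185.6 9 90
```

```text
clock: 12.75
position: [570.6, 185.7, 9.8]
tool_rot: [2.224, 2.218, 0.001]
wrist_force: [-0.2, -0.2, -1.0]
grip_width: 34.7
gripper_force: 61.6
clock 12.75 pos [570.6 185.7   9.8] ang 89.87 tilt [ 9.e-04  1.e-04 -1.e+00] w 34.7 gf 61.6 F [-0.2 -0.2 -1. ] j [0.13 0.42 1.79 0.   0.93 0.13]
UNITS [-0.003 -0.091  0.02 ] spin -0.027
```

```bash

python3 -m inch '{"moves": [[[0,0,0.03,0,-1],[0,0,0.03,0,-0.5],[0,0,0.03,0,0.3],[0,0,0.03,0,1],[0,0,0.03,0,1]]]}' |tail -2
python3 -m inch '{"moves": [[[0,0,0.0,0,1],[0,0,0,0,1],[0,0,0,0,1],[0,0,-0.2,0,1],[0,0,-0.6,0,1]]]}' |tail -2
python3 -m inch '{"moves": [[[0,0,-1,0,1],[0,0,-2,0,1],[0,0,-3,0,1],[0,0,-4,0,1],[0,0,-4.4,0,1]]]}' |tail -2
for i in 1 2 3; do python3 -m inch '{"moves": [[[0,0,0,6.19,1],[0,0,0,6.19,1],[0,0,0,6.19,1],[0,0,0,6.19,1],[0,0,0,6.19,1]]]}' >/dev/null; done
python3 go.py 459 -260.5 210 -2.83
python3 - <<'E'
from h import *
import pickle
g=grab("side");pickle.dump(g,open("placed.pkl","wb"));save(g,"placed.png")
E
```

```text
grip_width: 76.9
gripper_force: 0.0
grip_width: 84.9
gripper_force: 0.0
grip_width: 85.5
gripper_force: 0.0
clock 15.75 pos [570.2 185.6 208. ] ang -2.8 tilt [-3.e-04 -0.e+00 -1.e+00] w 85.6 gf 0.0 F [-0.4 -1.   0.5] j [0.13 0.15 1.71 0.   1.28 1.75]
UNITS [-2.23  11.275 -0.049] spin 0.006
```

View pics/placed.png

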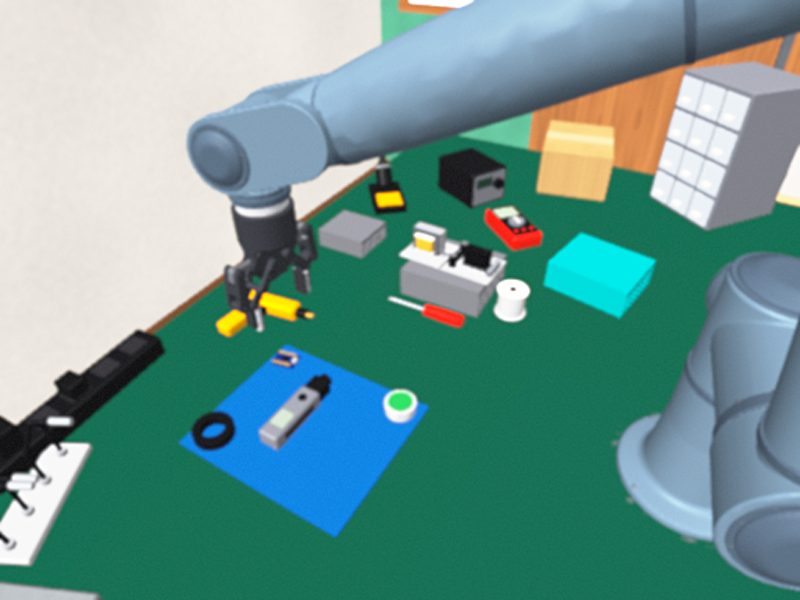

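Thermometer lies on the mat (295,410), everything else is unmoved. Now over to the heat sink.

```bash

for i in 1 2; do python3 -m inch '{"moves": [[[-0.22,1.13,0,0,1],[-0.45,2.26,0,0,1],[-0.67,3.39,0,0,1],[-0.9,4.52,0,0,1],[-1.115,5.64,0,0,1]]]}' >/dev/null; done
python3 -m inch '{"moves": [[[0,0,0,0,1],[0,0,0,0,1],[0,0,0.4,0,1],[0,0,1,0,1],[0,0,1.5,0,1]]]}' |tail -2
python3 go.py 459 -260.5 72 -2.83
python3 - <<'E'
from h import *
f=grab("side");cv2.imwrite("pics/above.png",cv2.resize(f["color"][100:220,240:400,::-1],(800,600),interpolation=cv2.INTER_CUBIC))
H=np.array([[459,-260.5,102],[459,-245.5,102],[459,-275.5,102]],float)
print(((cv2.projectPoints(H,f["rvec"],f["t"],f["K"],f["D"])[0].reshape(-1,2)-[240,100]+.5)*5).round(0).tolist())
E
```

```text
grip_width: 85.2
gripper_force: 0.0
clock 17.3 pos [ 458.  -258.7  147.2] ang -2.74 tilt [-0.e+00  3.e-04 -1.e+00] w 85.2 gf 0.0 F [ 0.4  0.4 -0.4] j [-0.73  0.05  1.94  0.    1.15  0.89]
UNITS [0.027 0.044 1.88 ] spin 0.018
[[328.0, 297.0], [319.0, 309.0], [338.0, 286.0]]
```

View pics/above.png

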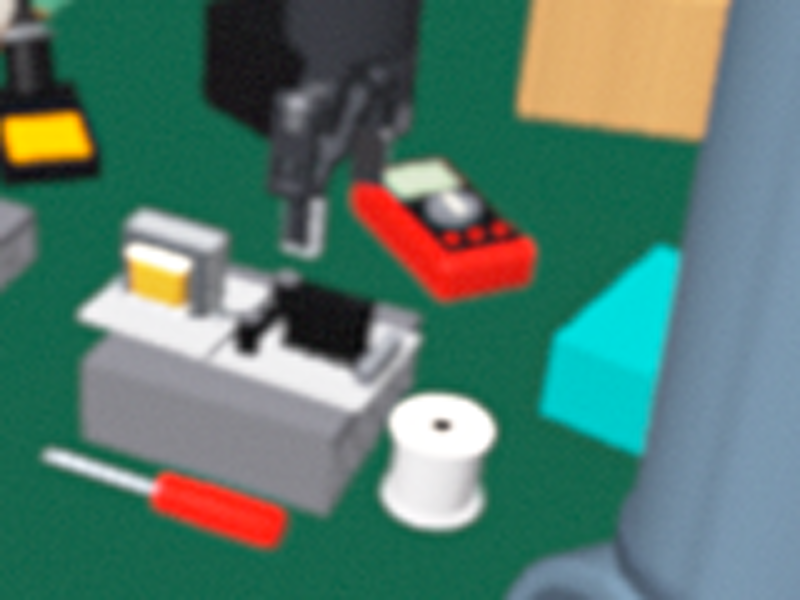

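Heat sink top is around (330,297), matching the prediction (328,297). Descending and gripping.

```bash

python3 -m inch '{"moves": [[[0.03,0.04,0.6,0,1],[0.03,0.04,1.2,0,1],[0.03,0.04,1.6,0,1],[0.03,0.04,1.8,0,1],[0.03,0.04,1.85,0,1]]]}' |tail -3
python3 go.py 459 -260.5 72 -2.83
```

```text
wrist_force: [0.0, 0.2, -0.4]
grip_width: 85.3
gripper_force: 0.0
clock 17.85 pos [ 458.8 -261.    73.7] ang -2.87 tilt [-9.e-04  9.e-04 -1.e+00] w 85.3 gf 0.0 F [ 0.   0.2 -0.4] j [-0.73  0.17  1.97  0.    1.01  0.89]
UNITS [ 0.003 -0.012  0.042] spin -0.008
```

```bash

python3 -m inch '{"moves": [[[0,0,0,0,0.2],[0,0,0,0,-0.1],[0,0,0,0,-0.3],[0,0,0,0,-0.6],[0,0,0,0,-1]]]}' |tail -3
python3 -m inch '{"moves": [[[0,0,0,0,-1],[0,0,0,0,-1],[0,0,0.01,0,-1],[0,0,0.02,0,-1],[0,0,0.03,0,-1]]]}' |tail -3
python3 go.py 459 -260.5 72 -2.83
```

```text
wrist_force: [-0.6, 2.5, 6.1]
grip_width: 29.1
gripper_force: 60.4
wrist_force: [-6.5, 6.4, 17.8]
grip_width: 29.2
gripper_force: 62.0
clock 18.85 pos [ 459.3 -262.1   75.1] ang -2.97 tilt [-0.e+00  4.e-04 -1.e+00] w 29.2 gf 62.0 F [-6.5  6.4 17.8] j [-0.73  0.17  1.96  0.    1.01  0.89]
UNITS [-0.01  -0.04   0.077] spin -0.028
```

```bash

python3 -m inch '{"moves": [[[0.06,0,-0.015,-0.05,-1],[0.15,-0.01,-0.015,-0.1,-1],[0.28,-0.01,-0.015,-0.2,-1],[0.38,-0.02,-0.015,-0.3,-1],[0.45,-0.02,-0.015,-0.36,-1]]]}' |tail -4
python3 go.py 530 -263.3 75 0.66
```

```text
tool_rot: [3.14, -0.032, -0.005]
wrist_force: [-11.1, -0.7, 14.1]
grip_width: 29.1
gripper_force: 61.4
clock 19.35 pos [ 475.9 -263.2   75.1] ang -1.15 tilt [-0.0033 -0.001  -1.    ] w 29.1 gf 61.4 F [-11.1  -0.7  14.1] j [-0.71  0.2   1.92 -0.    1.02  0.88]
UNITS [ 1.351 -0.025 -0.003] spin -0.362
```

```bash

python3 -m inch '{"moves": [[[0.1,0,0,-0.1,-1],[0.22,0,0,-0.2,-1],[0.35,-0.01,0,-0.3,-1],[0.47,-0.01,0,-0.36,-1],[0.6,-0.01,0,-0.36,-1]]]}' |tail -4
python3 -m inch '{"moves": [[[0.12,0,0,0,-1],[0.24,0,0,0,-1],[0.35,0,0,0,-1],[0.43,0,0,0,-1],[0.46,0,0,0,-1]]]}' |tail -4
python3 go.py 530 -263.3 75 0.66
python3 - <<'E'
from h import *
import pickle
f=grab("top");g=grab("side");pickle.dump((f,g),open("sl.pkl","wb"))
a=cv2.resize(f["color"][150:235,265:330,::-1],(459,600),interpolation=cv2.INTER_CUBIC)
b=cv2.resize(g["color"][120:220,240:330,::-1],(341,379),interpolation=cv2.INTER_CUBIC)
o=np.zeros((600,800,3),np.uint8);o[:,:459]=a;o[:379,459:]=b;cv2.imwrite("pics/sl.png",o)
E
```

```text
tool_rot: [3.141, 0.018, -0.007]
wrist_force: [-12.4, 0.0, 15.0]
grip_width: 29.3
gripper_force: 61.6
tool_rot: [3.141, 0.018, -0.006]
wrist_force: [-12.8, 0.6, 13.7]
grip_width: 29.0
gripper_force: 61.4
clock 20.35 pos [ 518.2 -263.    75.1] ang 0.65 tilt [-3.6e-03 -9.0e-04 -1.0e+00] w 29.0 gf 61.4 F [-12.8   0.6  13.7] j [-0.66  0.28  1.83 -0.    1.04  0.9 ]
UNITS [0.294 0.01  0.001] spin -0.002
```

View pics/sl.png

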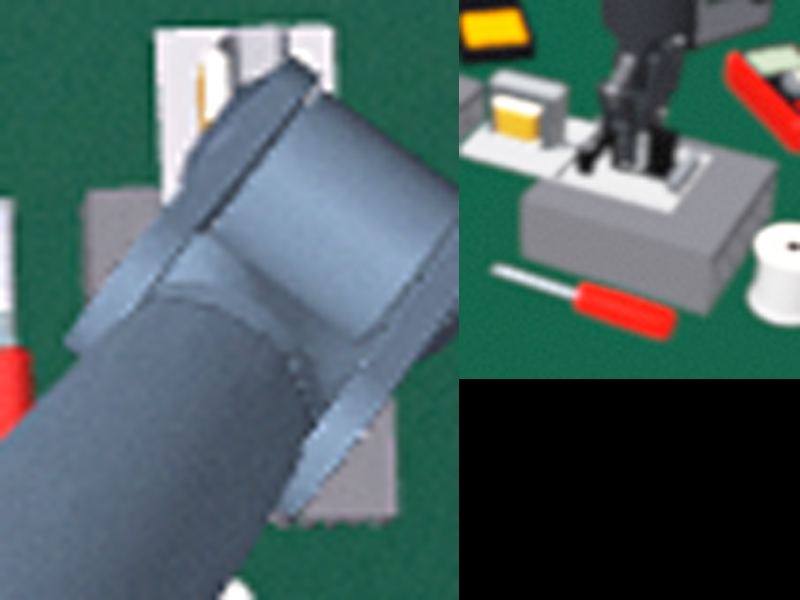

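Top: plate's far end at row ~28, block's far edge at row ~190 (left part visible); side: line at (575,165) near the edge, plate level. I'll measure the plate-end-to-edge distance with sub-pixel profiles.

```bash
cat > meas.py <<'E'
from h import *
import sys
# distance plate end -> block far edge via sub-pixel column profiles in the top view
def edge(f,cols,v0,v1):
    I=f["color"].astype(float)[...,0];out=[]   # red separates green bench from grey/white
    for u in cols:
        p=I[v0:v1,u];lo,hi=p[:3].mean(),p[-3:].mean();k=np.argmax(p>(lo+hi)/2)
        out.append((u,v0+k-1+((lo+hi)/2-p[k-1])/(p[k]-p[k-1])))
    return np.array(out)
def fl(w): 
    k=np.polyfit(w[:,1],w[:,0],1);return k
def run(f,pv,pc,bc,bv):
    a=onz(f,edge(f,range(*pc),*pv),64);b=onz(f,edge(f,range(*bc),*bv),60)
    ka,kb=fl(a),fl(b);y=-262
    print("plate end x@-262",np.polyval(ka,y).round(1),"ang",-ka[0].round(4),"resid",(a[:,0]-np.polyval(ka,a[:,1])).std().round(2))
    print("block edge x: mean",b[:,0].mean().round(1),"at y",b[:,1].mean().round(1),"ang",-kb[0].round(4),"resid",(b[:,0]-np.polyval(kb,b[:,1])).std().round(2))
    return ka,kb
E
python3 - <<'E'
from meas import *
import pickle
f0=pickle.load(open("top.pkl","rb"))
run(f0,(164,174),(291,313),(279,288),(172,184))
b=onz(f0,np.r_[edge(f0,range(279,288),172,184),edge(f0,range(316,319),172,184)],60);k=fl(b);print("full block edge",k, np.polyval(k,-262),(b[:,0]-np.polyval(k,b[:,1])).round(1))
f=pickle.load(open("sl.pkl","rb"))[0]
run(f,(148,160),(289,311),(278,286),(172,182))
E
```

```text
plate end x@-262 614.0 ang -0.0399 resid 0.43
block edge x: mean 589.6 at y -201.4 ang 0.0532 resid 0.3
full block edge [-1.73088647e-02  5.86128915e+02] 590.6638379462174 [-0.5 -0.6 -0.7  0.1  0.5  0.6  0.3  0.3  0.2  0.  -0.1 -0.1]
plate end x@-262 673.1 ang 0.0389 resid 0.46
block edge x: mean 589.4 at y -196.0 ang 0.0664 resid 0.25
```

```bash

python3 -m inch '{"moves": [[[0.08,0,0,0.03,-1],[0.17,0,0,0.06,-1],[0.25,0,0,0.1,-1],[0.3,0,0,0.12,-1],[0.305,0,0,0.12,-1]]]}' |tail -4
python3 -m inch '{"moves": [[[0,0,0,0,-1],[0,0,0,0,-1],[0,0,0,0,-1],[0,0,0,0,-1],[0,0,0,0,-1]]]}' |tail -4
python3 go.py 530.4 -263.3 75 0
python3 - <<'E'
from meas import *
import pickle
f=grab("top");g=grab("side");pickle.dump((f,g),open("fin.pkl","wb"))
run(f,(143,157),(290,311),(278,286),(172,182))
cv2.imwrite("pics/fin.png",np.hstack([cv2.resize(f["color"][140:215,265:330,::-1],(390,450),interpolation=cv2.INTER_CUBIC),cv2.resize(g["color"][125:200,240:305,::-1],(390,450),interpolation=cv2.INTER_CUBIC)]))
# where the edge line should appear in the side crop
p=np.array([[590.6-.015*(y+262),y,z] for y in(-218,-262) for z in (60,64)],float)
print(((cv2.projectPoints(p,g["rvec"],g["t"],g["K"],g["D"])[0].reshape(-1,2)-[240,125]+.5)*6+[390,0]).round(0).tolist())
E
```

```text
tool_rot: [3.141, 0.001, -0.006]
wrist_force: [-11.8, 0.7, 13.3]
grip_width: 29.1
gripper_force: 61.4
tool_rot: [3.141, 0.001, -0.006]
wrist_force: [-10.5, -0.5, 12.5]
grip_width: 29.2
gripper_force: 61.4
clock 21.45 pos [ 530.3 -262.8   75.1] ang 0.04 tilt [-3.5e-03 -7.0e-04 -1.0e+00] w 29.2 gf 61.4 F [-10.5  -0.5  12.5] j [-0.65  0.3   1.8  -0.    1.04  0.92]
UNITS [0.003 0.013 0.003] spin 0.009
plate end x@-262 685.5 ang 0.0468 resid 1.11
block edge x: mean 589.6 at y -196.0 ang 0.0913 resid 0.3
[[522.0, 248.0], [522.0, 241.0], [559.0, 209.0], [559.0, 203.0]]
```

View pics/fin.png

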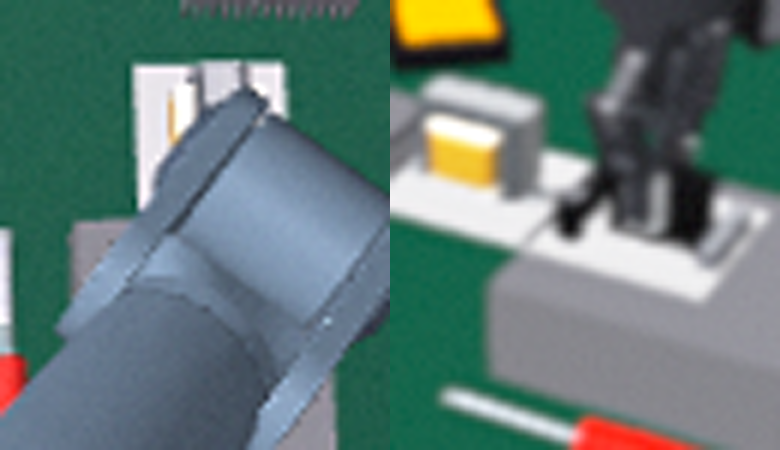

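Side crop: the line's near end at (524,245) sits right above the edge (predicted 522,241); plate level, no gap. One last refinement without the transformer columns, which spoil the end fit.

```bash
python3 - <<'E'
from meas import *
import pickle
f=pickle.load(open("fin.pkl","rb"))[0]
e=np.r_[edge(f,range(289,296),145,157),edge(f,range(308,311),145,157)]
a=onz(f,e,64);k=fl(a);print(a.round(1)[:,:2].tolist(),k,np.polyval(k,-262))
# left side of plate: angle; per-row profiles
I=f["color"].astype(float)[...,0];o=[]
for v in range(153,171):
    p=I[v,280:294];lo,hi=p[:3].mean(),p[-3:].mean();j=np.argmax(p>(lo+hi)/2);o.append((280+j-1+((lo+hi)/2-p[j-1])/(p[j]-p[j-1]),v))
w=onz(f,o,64);s=np.polyfit(w[:,0],w[:,1],1);print("side ang",s[0],"y at x=590",np.polyval(s,590))
g=pickle.load(open("fin.pkl","rb"))[1]
q=cloud(g)
for X in (480,500,640,660):
    u,v=cv2.projectPoints(np.array([[X,-232,64.]]),g["rvec"],g["t"],g["K"],g["D"])[0].ravel().round().astype(int);print(X,q[v-1:v+2,u-1:u+2].reshape(-1,3).mean(0).round(1))
E
```

```text
[[684.1, -224.4], [684.0, -228.0], [684.0, -231.6], [684.0, -235.2], [684.1, -238.9], [683.7, -242.5], [683.7, -246.1], [685.9, -293.3], [685.6, -296.9], [685.2, -300.5]] [-2.42794520e-02  6.78259617e+02] 684.6208333089794
side ang -0.001832404487541917 y at x=590 -216.19804198424288
480 [ 481.8 -232.6   62.3]
500 [ 499.2 -232.8   64.1]
640 [ 639.6 -229.9   64.2]
660 [ 660.3 -232.4   64.4]
```

```bash
python3 -c "
from station import ctrl
print(ctrl.job_done())"
```

```text
the job is handed in; nothing more can be done
None
```

I handed the job in at about 21.6 s on the robot's clock. I held the thermometer steady on the transformer from 10 cm and laid it back on the mat. The supply is now out with its marker line measured within about 1 mm of the block's far edge, still gripped and held down level; no verdict was returned.

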